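# Fold the pattern rest flat

### The arm

A 7-joint arm with a two-finger parallel gripper is mounted at the origin on the work surface. World frame = base frame: x ahead of the robot, y to its left, z up, the work surface at z = 0. Lengths are in m, angles in rad, forces in N, time in s.
With the tool pointing down it reaches from about 0.4 to 0.85 m from the base axis. Payload 10.4 kg.
Tool frame: the origin (TCP) lies midway between the tips of the shut fingers; the grasp point (between the pads) lies 19 mm behind it; z points along the fingers, y is the direction in which the jaws open and shut (so a half turn about z gives the same grasp; the last joint's range is limited). The gripper opens to 85 mm and grips with 20 to 120 N. Pads are 22 mm wide; open, the fingers measure 114 mm over their backs; the gripper's body (76 mm by 85 mm) begins 54 mm behind the grasp point. The pads swing forward as they close: fully open they stand 13 mm farther back than shut.
Start: joints at [1.24, 0.332, -0.065, 1.46, 0.022, 1.35, -0.088], TCP at [0.189, -0.596, 0.231] pointing down, gripper open.
Joint ranges: [-2.6, 2.6], [-0.5, 2.12], [-1.47, 1.34], [0.16, 2.42], [-1.27, 4.41], [0.06, 2.06], [-2.6, 2.6]. Speed limits (rad/s): [2.22, 2.22, 2.79, 2.79, 3.14, 3.14, 3.14].

### API

Orientations are given as a unit quaternion [w, x, y, z].
In Python, from workcell import r gives the robot as it stands. The module is installed in compiled form; this text tells all that it offers.
- The arm moves only by the tool drive_tool, never from a script. Its argument "rows" is a list of rows, each a list of 7 numbers: the shift along the tool's x, y, z in cm, then the turn, a rotation vector about the tool's x, y, z in degrees, then the closure in counts, from 0 (fully open) to 255 (shut). In form: [[dx, dy, dz, wx, wy, wz, fingers], ...]. A call has 1 to 5 rows; each row is the pose to reach, as a shift and turn from the pose commanded when the call began, along the tool's axes at that moment; what a row does not reach only later rows make up. A row lasts 1/12 s, in which the tool goes at most 41.7 mm and 7.16 degrees, less where a joint would pass 70% of its speed; a pose out of reach is approached as far as the arm can. A call with a gripper value outside its range is refused whole. The fingers move at their own pace and stop on an object; "squeeze" is the grip in N (left out, the last holds). Time passes only in rows, so rows that repeat a pose let the fingers close. It gives the time, the measured TCP pose, the force and the opening at its end, in the units of the state.
- r.read_state(): the state, without advancing time (a new reading comes with each control period).
- r.camera(name): name is "scene" or "top"; returns the picture (400x640x3 uint8, red, green, blue); there is no depth.
- r.calibration(name): a dict with "intrinsics" (3x3 intrinsics, pixels), "xyz" and "rotation" of the camera in the world. Camera axes: x right, y down, z forward; pixel columns grow to the right and rows downward; lengths in m; the calibration is good to about 2 mm. A picture is of the moment at which its call begins. calibration takes no time and is no camera call.
- r.sign_off(): hands the job in, once; it reports no verdict.
The state is a dict: "time": time; "joints": joint angles; "dq": joint speeds; "joint_torque": joint torques, N m; "tcp_pos": TCP position; "tool_rot": TCP orientation; "ft_force": force on the tool from outside, world axes, zero at the start; "wrist_torque": the same for the moment, N m; "finger_gap": finger opening in m.
Only numpy, scipy, OpenCV 4.12 (cv2) and the standard library are available. Lean on these libraries where they do the work, as an engineer would, in place of code of your own. Each camera call takes 0.05 s, during which the arm holds its last target.

### The job

The needlework club is packing up. On the pattern rest, press the pawl's black thumb tab down until the pawl is free of the ratchet teeth and stays free, then push the raised leaf down past its teeth until it lies fully flat on its feet, and let go. Only touch and push: lift nothing, do not force or raise the leaf, and leave the sewing things around it where they are.

Things in the scene. Friction and masses are not known exactly. Their poses are not given: they have to be found in the camera images.
- rest: Pattern rest (small tilting book stand), screwed to the table. Wooden base board 265 x 210 x 18 mm: x -115 to +150, y -100 to +110 mm in its frame. Origin on the table top under the hinge axis; x points from the hinge to where the leaf lies down (away from the robot within about 20 degrees), z up. Feet at x 122, y +-45 mm, top at z 56 mm, carry the flat leaf.
- hinge (a point): Middle of the leaf's hinge axis, which runs along y of rest, 60 mm above the table. At y = 85 mm on this axis a toothed steel ratchet wheel, radius 36 mm, is fixed to the leaf; the pawl lies above it. At leaf angle a, a point of the leaf's mid-plane s from the axis is at x = s cos a, z = 60 mm + s sin a in the frame of rest.
- leaf (a joint): Leaf angle, rad: 0 = flat (stop, level on its feet), grows as raised; 0.92 to 1.15 at the start, upper stop 1.45. Raised, it slopes up and away from the robot. With the pawl engaged a tooth stops it at 0.9 to 0.8 (it gives a little). A stiff hinge holds it where it is left, it does not fall; 1 to 4 N square on its face near the free end swings it down.
- leaf_face (a point): Point on the charted upper face of the leaf (the face towards the robot), midway across, 110 mm from the hinge axis: a good place to push. The leaf is a plywood board 8 mm thick (axis in its mid-plane), 130 mm wide (y -65 to +65), reaching from 6 to 140 mm beyond the axis, with a 13 mm high lip 9 mm from the axis.
- pawl (a joint): Angle of the ratchet pawl, rad: 0 = nose in the teeth (engaged, as at the start), grows as the thumb tab is pressed down, stop at 0.32. The nose is clear of the teeth above about 0.15; press it right to the stop. The pawl is a seesaw on a stiff pivot: it stays where it is left. Pressing the tab takes about 3 to 4 N.
- tab_top (a point): Centre of the top of the pawl's black thumb tab, 34 (x) x 28 (y) mm, on the +y side of the rest, nearer the robot than the hinge: at x -87, y 85, z 112 mm in the frame of rest when engaged. It goes down about 13 mm to the stop, swinging about a y axis at x -45, z 89 mm. Nothing stands above it.
- spool: Loose wooden thread spool, 40 mm diameter, 50 mm high, upright; origin under its centre. Bystander, beside the rest.
- tin: Loose round steel button tin, 60 mm diameter, 42 mm high; origin under its centre. Bystander, beside the rest.
- case: Loose black spectacle case 155 x 58 x 36 mm; origin under its centre. Bystander, beside the rest.
- scissors: Loose scissors with black handles lying flat, 180 mm long along its x, 95 mm wide, 11 mm high; origin at table level near the pivot. Bystander, in front of the rest on its -y side.

How it is judged:
On the way, in this order (a step that is already met when the one before it is completed fails the run):
1. the pawl is pressed free of the teeth while the leaf still stands (value of joint pawl above 0.2 rad and value of joint leaf above 0.65 rad), for 0.2 s.
2. the leaf is pushed down flat (value of joint leaf below 0.06 rad), for 0.2 s.
At the end, for the whole second after the job is handed in: The leaf lies flat (within 0.06 rad of its stop) and at rest, and the pawl is still free of the teeth (above 0.18 rad); nothing else has been moved (value of joint leaf below 0.06 rad and value of joint pawl above 0.18 rad and velocity of joint leaf between -0.05 and 0.05 rad/s); the robot touches nothing.
It fails at once if the leaf is forced past a tooth with the pawl engaged (value of joint pawl below 0.1 rad and value of joint leaf below 0.65 rad).
It fails at once if the leaf is raised instead of pushed down (value of joint leaf above 1.25 rad).
It fails at once if the spool, tin, case or scissors is lifted, moved more than 25 mm, or the spool knocked over (distance of any of spool, tin, case, scissors from where it was at the start of the episode above 0.025 m or angle between spool's own z axis and vertical above 0.5 rad).
It also fails if it takes over 48 s, if anything falls off the work surface, if the arm or the gripper's body presses on something with over 40 N, if the wrist force passes 120 N, or if a joint passes its speed limit or range.

## Working session

There is one attempt and no reset: what is moved stays moved. The work goes in short steps, Python scripts to look and compute and a tool call to move; the robot and the scene stay as the last step left them, time stands still between calls to the robot, and variables do not carry over. Pictures are saved under pics/ and viewed, and the job is handed in when it is done.

Besides the shell and the picture viewer there is one more tool, called after ">>>" as name(argument=value, ...), one argument or row to a line, values as JSON. drive_tool: Moves the arm, as the interface text tells. Its arguments: {"type":"object","properties":{"rows":{"type":"array"},"squeeze":{"type":"number"}},"required":["rows"]}

```bash
mkdir -p pics; cat > h.py <<'E'
from workcell import r
import numpy as np, cv2
def cal(n):
    c=r.calibration(n); return np.array(c["intrinsics"]),np.array(c["xyz"]),np.array(c["rotation"])
def ray(n,u,v):
    K,t,R=cal(n); d=R@np.linalg.solve(K,[u,v,1.]); return t,d/np.linalg.norm(d)
def onplane(n,u,v,z):
    t,d=ray(n,u,v); return t+d*(z-t[2])/d[2]
def two(a,b):
    (p,d),(q,e)=ray('scene',*a),ray('top',*b)
    s=np.linalg.lstsq(np.c_[d,-e],q-p,rcond=None)[0]
    A,B=p+s[0]*d,q+s[1]*e
    return (A+B)/2,np.linalg.norm(A-B)
def proj(n,P):
    K,t,R=cal(n); x=K@(R.T@(np.array(P)-t)); return x[:2]/x[2]
def snap(n,f):
    im=r.camera(n); cv2.imwrite('pics/'+f,im[:,:,::-1]); return im
E
python3 - <<'E'
from h import *
for n in ['scene','top']:
    snap(n,n+'0.png'); print(cal(n))
print(r.read_state())
E
```

```text
(array([[379.08613565,   0.        , 317.88364041],
       [  0.        , 379.08613565, 201.82446384],
       [  0.        ,   0.        ,   1.        ]]), array([0.98989232, 0.00587465, 0.81066242]), array([-0.17917232,  0.69248577,  0.6765653 , -0.17498606]))
(array([[477.6897154 ,   0.        , 319.58989401],
       [  0.        , 477.6897154 , 195.54537955],
       [  0.        ,   0.        ,   1.        ]]), array([0.48181342, 0.02158593, 1.18699083]), array([-0.0374753 ,  0.71173365, -0.70078143,  0.03059737]))
{'time': 0.1, 'joints': array([ 1.24039634,  0.3328122 , -0.06472212,  1.46082483,  0.02160024,
        1.34991186, -0.08848111]), 'dq': array([-0.00142934, -0.00156344,  0.00158261, -0.00228729,  0.00021181,
       -0.00081133,  0.00030374]), 'joint_torque': array([ 3.57723518e-03, -6.26741695e+01,  5.06804930e-02, -3.92428637e+01,
        1.65248977e-02,  6.95985960e-03,  7.97495863e-05]), 'tcp_pos': array([ 0.18926292, -0.59531224,  0.23060887]), 'tool_rot': array([-6.18649062e-04,  9.88176080e-01,  1.53322005e-01, -1.20894159e-04]), 'ft_force': array([-0.57646894,  0.18080175, -0.25091691]), 'wrist_torque': array([ 0.0236605 , -0.02431369, -0.01290132]), 'finger_gap': 0.0855319057767864}
```

Rotation is a quaternion; fix that and look.

```bash
sed -i 's/,np.array(c\["rotation"\])/,Rot.from_quat(np.roll(c["rotation"],-1)).as_matrix()/; 2a from scipy.spatial.transform import Rotation as Rot' h.py; python3 -c "
from h import *
print(cal('top')[2],cal('scene')[2])"
```

```text
[[ 0.01593838 -0.99524616  0.09607833]
 [-0.99983274 -0.01500198  0.01046073]
 [-0.00896964 -0.09622899 -0.99531881]] [[ 2.32785356e-02  8.74318379e-01 -4.84794267e-01]
 [ 9.99729014e-01 -2.03133337e-02  1.13695785e-02]
 [ 9.28437667e-05 -4.84927562e-01 -8.74554316e-01]]
```

View pics/scene0.png

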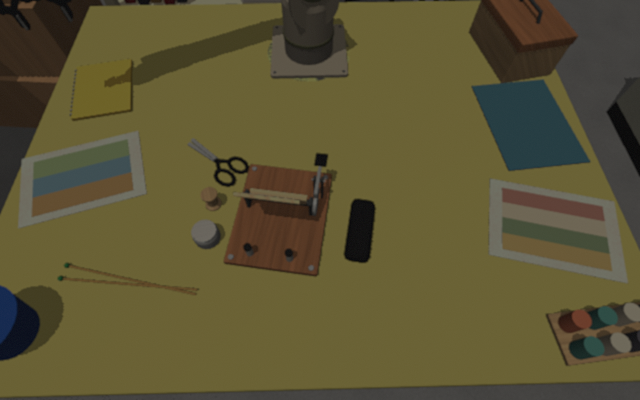

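View pics/top0.png

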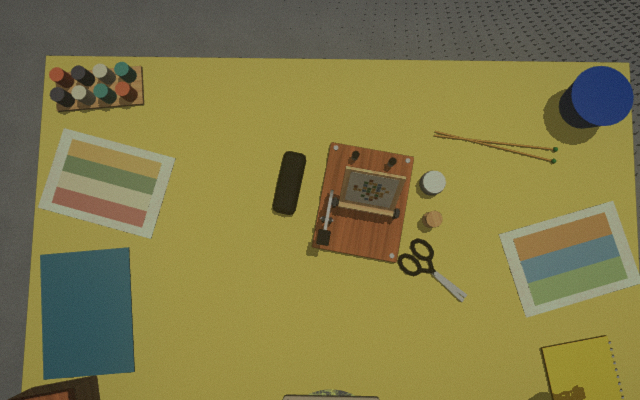

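Scene view: base board spans about (230-330,165-270), with the black tab at (321,159). Top view: board (313-413,143-262), tab at (323,238). The case is at (289,183), the tin at (432,182) and the spool at (432,219). Next I'll zoom in.

```bash
python3 - <<'E'
import cv2,numpy as np
a=cv2.imread('pics/scene0.png')[140:285,190:385]; b=cv2.imread('pics/top0.png')[130:280,265:465]
for n,i in (('a',a),('b',b)): cv2.imwrite(f'pics/z{n}.png',cv2.resize(cv2.convertScaleAbs(i,alpha=1.8),None,fx=4,fy=4,interpolation=cv2.INTER_CUBIC))
E
```

```text
(no output)
```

View pics/za.png

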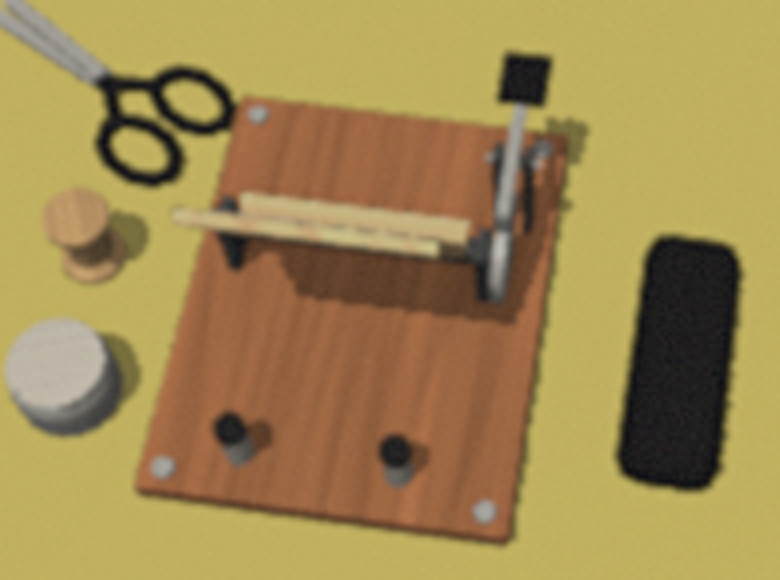

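View pics/zb.png

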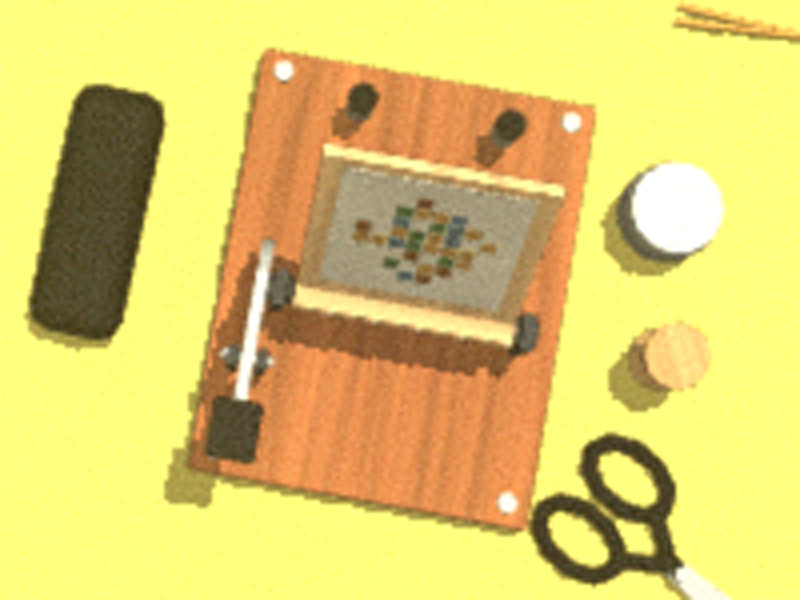

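```bash
python3 - <<'E'
from h import *
S=lambda p:((p[0]+.5)/4-.5+190,(p[1]+.5)/4-.5+140)
T=lambda p:((p[0]+.5)/4-.5+265,(p[1]+.5)/4-.5+130)
loc=np.array([[.15,.11],[.15,-.1],[-.115,-.1],[-.115,.11]])
t=[(265,50),(595,105),(525,530),(190,468)]; s=[(510,540),(137,487),(243,98),(567,130)]
def fit(P):
    P=np.array(P); a=loc-loc.mean(0); b=P-P.mean(0)
    yaw=np.arctan2((a[:,0]*b[:,1]-a[:,1]*b[:,0]).sum(),(a*b).sum())
    R=np.array([[np.cos(yaw),-np.sin(yaw)],[np.sin(yaw),np.cos(yaw)]]); o=P.mean(0)-R@loc.mean(0)
    return yaw,R,o,np.linalg.norm(P-(loc@R.T+o),axis=1)
pt=[onplane('top',*T(p),.018)[:2] for p in t]; ps=[onplane('scene',*S(p),.018)[:2] for p in s]
for P in (pt,ps,(np.array(pt)+ps)/2):
    f=fit(P); print(np.degrees(f[0]),f[2],f[3])
yaw,R,o,_=f
W=lambda x,y,z:np.r_[R@[x,y]+o,z]
def black(n,x0,x1,y0,y1):
    im=cv2.imread(f'pics/{n}0.png')[y0:y1,x0:x1].max(2); m=(im<45).astype(np.uint8)
    k,l,st,c=cv2.connectedComponentsWithStats(m); i=1+np.argmax(st[1:,4]); print(st[i]); return c[i]+[x0,y0]
a=black('scene',310,332,150,172); b=black('top',312,335,225,250); print(a,b)
print('tab tri',two(a,b),'pred',W(-.087,.085,.112), proj('scene',W(-.087,.085,.112)),proj('top',W(-.087,.085,.112)))
for sc,tp,y in (((231,427),(511,125),-.045),((396,447),(362,97),.045)): print('foot',two(S(sc),T(tp)),W(.122,y,.056))
# leaf tip corners: upper edge +y and -y  (upper face edge)
for sc,tp,y in (((440,245),(323,148),.065),((177,214),(563,190),-.065)):
    p,e=two(S(sc),T(tp)); q=R.T@(p[:2]-o); print('leaf tip',p,e,'local',q,'ang',np.arctan2(p[2]-.06,q[0]), np.hypot(p[2]-.06,q[0]))
print('face pts',[ (a,W(.11*np.cos(a),0,.06+.11*np.sin(a))) for a in (.95,1.05,1.15)])
np.savez('rest.npz',R=R,o=o,yaw=yaw)
for nm,p,z in (('spool',(674,356),.05),('tin',(677,209),.042),('case',(97,210),.036),('sci1',(560,540),.01),('sci2',(627,480),.01)): 
    q=onplane('top',*T(p),z); print(nm,q,R.T@(q[:2]-o))
E
```

```text
-9.242399459461524 [ 0.56444855 -0.07514385] [0.00221823 0.00139237 0.00194857 0.00205253]
-9.00929384122831 [ 0.56432794 -0.07315786] [0.00174063 0.00199624 0.00302668 0.00224896]
-9.125768892939597 [ 0.56438821 -0.07415089] [0.00161914 0.00148993 0.00237118 0.00176929]
[  5   4  12  12 127]
[10  6  4  3  6]
[320.68503937 159.45669291] [323.83333333 232.        ]
tab tri (array([0.50329903, 0.0227449 , 0.12521803]), np.float64(0.00139948862989317)) pred [0.49197059 0.02357162 0.112     ] [320.56754652 158.7404683 ] [323.07739881 237.1639351 ]
foot (array([ 0.67685424, -0.13841926,  0.05588072]), np.float64(0.0017987931699962934)) [ 0.67770691 -0.13793076  0.056     ]
foot (array([ 0.69188287, -0.04938841,  0.05990701]), np.float64(0.0009509015083296736)) [ 0.6919811  -0.04906993  0.056     ]
leaf tip [ 0.64075393 -0.02094361  0.18598989] 0.001090216921811166 local [0.06696034 0.06464558] ang 1.0822877864016656 0.14267844618078765
leaf tip [ 0.62022613 -0.14729095  0.18484191] 0.0022833795333938992 local [ 0.06673133 -0.06335829] ang 1.0799103679982727 0.14155766511551984
face pts [(0.95, array([ 0.62756346, -0.08429907,  0.14947571])), (1.05, array([ 0.61842825, -0.08283163,  0.15541655])), (1.15, array([ 0.60875308, -0.08127745,  0.16040403]))]
spool [ 0.54056467 -0.23699101  0.05      ] [ 0.0023048  -0.16455745]
tin [ 0.62958109 -0.24122315  0.042     ] [ 0.09086572 -0.15461783]
case [0.62453805 0.10880059 0.036     ] [0.030372   0.19017567]
sci1 [ 0.42940604 -0.17600014  0.01      ] [-0.11712013 -0.12196857]
sci2 [ 0.46640452 -0.21691202  0.01      ] [-0.07410124 -0.15649457]
```

Rest frame found: yaw -9.1°, origin (0.564, -0.074). The feet and tab agree across both views to a few mm, and the leaf is at about 1.08 rad. First move: close the fingers, square the tool to the rest and start across.

>>> drive_tool(
  rows=[
    [2.4,-2.5,0,0,0,5.4,255],
    [4.8,-5,0,0,0,10.7,255],
    [7.2,-7.5,0,0,0,16,255],
    [9.6,-10,0,0,0,21.4,255],
    [12,-12.5,0,0,0,26.7,255],
  ],
  squeeze=40,
)

```text
time: 0.52
tcp_pos: [0.2662, -0.4384, 0.2309]
tool_rot: [-0.0, 0.997, -0.081, -0.0]
ft_force: [1.5, -0.1, 0.7]
finger_gap: 0.0254
```

```bash
cat > st.py <<'E'
from h import *
d=np.load('rest.npz'); R,o=d['R'],d['o']
def show():
    s=r.read_state(); p=s['tcp_pos']; M=Rot.from_quat(np.roll(s['tool_rot'],-1)).as_matrix()
    print('t',s['time'],'tcp',p.round(4),'local',(R.T@(p[:2]-o)).round(4),'F',s['ft_force'].round(2),'gap',round(s['finger_gap'],4))
    print('toolx',M[:,0].round(3),'restx',R[:,0].round(3),'toolz',M[:,2].round(3)); 
    return s,p,M
def goto(x,y,z):
    s,p,M=show(); print('shift cm',(M.T@(np.r_[R@[x,y]+o,z]-p)*100).round(2))
E
python3 -c "
from st import *
goto(-.09,.085,.2)"
```

```text
t 0.5167 tcp [ 0.2662 -0.4384  0.2309] local [-0.2366 -0.4069] F [ 1.54 -0.14  0.74] gap 0.0254
toolx [ 0.987 -0.162 -0.   ] restx [ 0.987 -0.159] toolz [-0.  0. -1.]
shift cm [ 14.49 -49.25   3.1 ]
```

>>> drive_tool(
  rows=[
    [1,-3.3,0,0,0,0,255],
    [2,-6.6,0,0,0,0,255],
    [3,-10,0,0,0,0,255],
    [4,-13.3,0,0,0,0,255],
    [5,-16.5,0,0,0,0,255],
  ],
)

```text
time: 0.93
tcp_pos: [0.3415, -0.2832, 0.2311]
tool_rot: [0.0, 0.997, -0.079, -0.0]
ft_force: [0.8, -0.0, 0.9]
finger_gap: 0.0001
```

>>> drive_tool(
  rows=[
    [1,-3.3,0,0,0,0,255],
    [2,-6.6,0,0,0,0,255],
    [3,-10,0,0,0,0,255],
    [4,-13.3,0,0,0,0,255],
    [5,-16.5,0,0,0,0,255],
  ],
)

```text
time: 1.35
tcp_pos: [0.4168, -0.1282, 0.2312]
tool_rot: [0.0, 0.997, -0.079, -0.0]
ft_force: [0.4, 0.1, 0.9]
finger_gap: 0.0001
```

>>> drive_tool(
  rows=[
    [1,-3,0,0,0,0,255],
    [2,-6,0,0,0,0,255],
    [3,-9,0,0,0,0,255],
    [4,-12,0,0,0,0,255],
    [4,-12,0,0,0,0,255],
  ],
)

```text
time: 1.77
tcp_pos: [0.4765, -0.0117, 0.2313]
tool_rot: [-0.001, 0.997, -0.075, 0.0]
ft_force: [-1.4, 0.2, 0.5]
finger_gap: -0.0
```

```bash
python3 -c "
from st import *
goto(-.09,.085,.13)"
```

```text
t 1.7667 tcp [ 0.4765 -0.0117  0.2313] local [-0.0967  0.0477] F [-1.36  0.23  0.49] gap -0.0
toolx [ 0.989 -0.15   0.001] restx [ 0.987 -0.159] toolz [ 0.001  0.002 -1.   ]
shift cm [ 0.7  -3.7  10.14]
```

>>> drive_tool(
  rows=[
    [0.4,-1.9,0,0,0,0,255],
    [0.7,-3.7,0,0,0,0,255],
    [0.7,-3.7,3,0,0,0,255],
    [0.7,-3.7,6,0,0,0,255],
    [0.7,-3.7,8.5,0,0,0,255],
  ],
)

```text
time: 2.18
tcp_pos: [0.4872, 0.0178, 0.1446]
tool_rot: [0.0, 0.997, -0.079, -0.0]
ft_force: [0.4, -0.9, -0.0]
finger_gap: 0.0001
```

>>> drive_tool(
  rows=[
    [0,0,0,0,0,0,255],
    [0,0,0,0,0,0,255],
  ],
)

```text
time: 2.35
tcp_pos: [0.487, 0.0176, 0.1458]
tool_rot: [-0.0, 0.997, -0.079, -0.001]
ft_force: [-0.1, -0.7, 0.2]
finger_gap: -0.0001
```

```bash
python3 -c "
from st import *
goto(-.09,.085,.112)
for n in ('scene','top'):
  snap(n,n+'1.png')
  i=cv2.imread('pics/'+n+'1.png'); i=i[130:290,190:390] if n=='scene' else i[130:280,265:465]
  cv2.imwrite('pics/'+n+'1z.png',cv2.resize(cv2.convertScaleAbs(i,alpha=1.8),None,fx=3,fy=3))"
```

```text
t 2.35 tcp [0.487  0.0176 0.1458] local [-0.091   0.0783] F [-0.14 -0.65  0.21] gap -0.0001
toolx [ 0.988 -0.157 -0.003] restx [ 0.987 -0.159] toolz [-0.003  0.    -1.   ]
shift cm [ 0.11 -0.67  3.38]
```

View pics/scene1z.png

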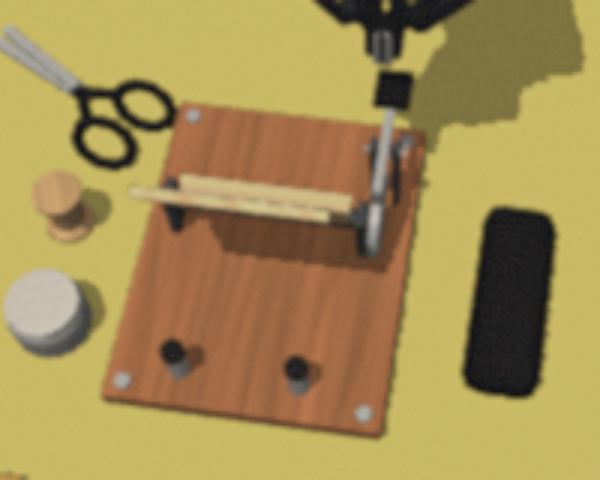

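The finger tips, at (383,55), are just above and a little to the left of the tab at (394,90), which fits the measured 7 mm offset in y. I'll correct that and press down.

>>> drive_tool(
  rows=[
    [0.1,-0.7,0.7,0,0,0,255],
    [0.1,-0.7,1.5,0,0,0,255],
    [0.1,-0.7,2.3,0,0,0,255],
    [0.1,-0.7,3,0,0,0,255],
    [0.1,-0.7,3.3,0,0,0,255],
  ],
)

```text
time: 2.87
tcp_pos: [0.4892, 0.0242, 0.112]
tool_rot: [0.0, 0.997, -0.079, -0.001]
ft_force: [-3.8, -0.3, 5.0]
finger_gap: 0.0
```

>>> drive_tool(
  rows=[
    [0,0,0.2,0,0,0,255],
    [0,0,0.4,0,0,0,255],
    [0,0,0.4,0,0,0,255],
  ],
)

```text
time: 3.12
tcp_pos: [0.4893, 0.0244, 0.109]
tool_rot: [0.0, 0.997, -0.079, -0.001]
ft_force: [-0.7, 0.2, 0.9]
finger_gap: -0.0001
```

```bash
python3 -c "
from st import *
goto(-.09,.085,.099)"
```

```text
t 3.1167 tcp [0.4893 0.0244 0.109 ] local [-0.0897  0.0854] F [-0.65  0.21  0.93] gap -0.0001
toolx [ 0.988 -0.157 -0.001] restx [ 0.987 -0.159] toolz [-0.001 -0.    -1.   ]
shift cm [-0.03  0.04  1.  ]
```

>>> drive_tool(
  rows=[
    [0,0,0.2,0,0,0,255],
    [0,0,0.4,0,0,0,255],
    [0,0,0.6,0,0,0,255],
    [0,0,0.6,0,0,0,255],
  ],
)

```text
time: 3.45
tcp_pos: [0.4889, 0.0246, 0.1029]
tool_rot: [0.0, 0.997, -0.079, -0.001]
ft_force: [-4.4, 0.7, 3.1]
finger_gap: 0.0
```

>>> drive_tool(
  rows=[
    [0,0,0.2,0,0,0,255],
    [0,0,0.3,0,0,0,255],
    [0,0,0.3,0,0,0,255],
  ],
)

```text
time: 3.7
tcp_pos: [0.4888, 0.0247, 0.1005]
tool_rot: [0.0, 0.997, -0.079, -0.001]
ft_force: [-9.5, 0.4, 12.7]
finger_gap: 0.0
```

>>> drive_tool(
  rows=[
    [0,0,0.1,0,0,0,255],
    [0,0,0.2,0,0,0,255],
    [0,0,0.2,0,0,0,255],
  ],
)

```text
time: 3.95
tcp_pos: [0.4888, 0.0247, 0.0998]
tool_rot: [0.001, 0.997, -0.079, -0.001]
ft_force: [-19.0, 0.2, 29.7]
finger_gap: -0.0001
```

The force climbed steeply at z ≈ 0.100 (about 12 mm of travel), so the pawl is at its stop. Lifting straight up, then looking.

>>> drive_tool(
  rows=[
    [0,0,-0.3,0,0,0,255],
    [0,0,-1,0,0,0,255],
    [0,0,-3.5,0,0,0,255],
    [0,0,-7,0,0,0,255],
    [0,0,-11,0,0,0,255],
  ],
)

```text
time: 4.37
tcp_pos: [0.4891, 0.0243, 0.2088]
tool_rot: [-0.0, 0.997, -0.079, -0.001]
ft_force: [0.5, -0.4, 0.9]
finger_gap: 0.0
```

```bash
python3 -c "
from st import *
for n in ('scene','top'):
  snap(n,n+'2.png')
  i=cv2.imread('pics/'+n+'2.png'); i=i[140:285,190:385] if n=='scene' else i[130:280,265:465]
  cv2.imwrite('pics/'+n+'2z.png',cv2.resize(cv2.convertScaleAbs(i,alpha=1.8),None,fx=4,fy=4,interpolation=2))
for x in (-.115,-.092):print(proj('scene',np.r_[R@[-.087,.085]+o,.112]),proj('scene',np.r_[R@[-.092,.085]+o,.0976]))
# leaf push start point, face at a=1.08: 
goto(.02,0,.24)"
```

```text
[320.56754652 158.7404683 ] [320.81676036 160.64327501]
[320.56754652 158.7404683 ] [320.81676036 160.64327501]
t 4.4667 tcp [0.4931 0.0248 0.2146] local [-0.086   0.0864] F [0.39 0.34 0.1 ] gap -0.0001
toolx [ 0.987 -0.158  0.01 ] restx [ 0.987 -0.159] toolz [ 0.01  -0.001 -1.   ]
shift cm [10.62  8.65 -2.44]
```

View pics/scene2z.png

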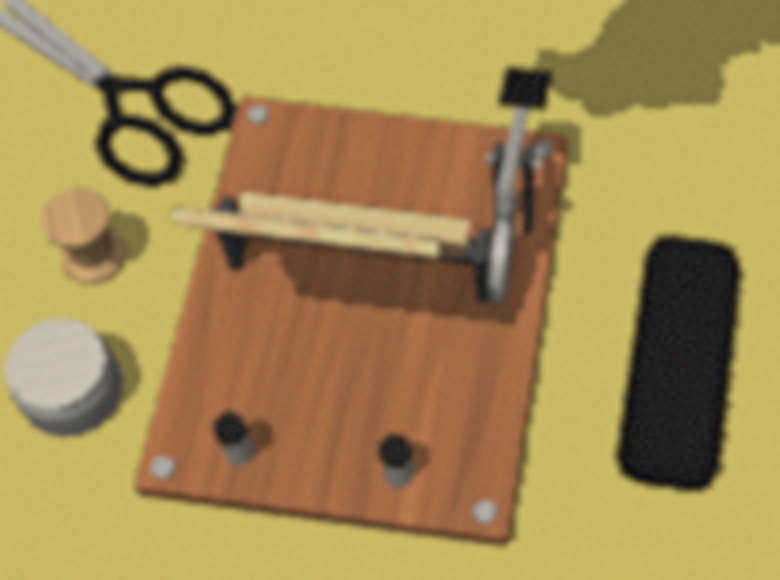

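The tab at (525,88) is now lower and tilted, so the pawl is staying down. The leaf and the bystanders look unchanged. Next, to the front of the leaf.

>>> drive_tool(
  rows=[
    [2,2.2,0,0,0,0,255],
    [4.5,4.3,0,0,0,0,255],
    [7,6.5,0,0,0,0,255],
    [9,8.6,0,0,0,0,255],
    [9,8.6,0,0,0,0,255],
  ],
)

```text
time: 4.88
tcp_pos: [0.5671, -0.0812, 0.2075]
tool_rot: [0.001, 0.997, -0.083, 0.0]
ft_force: [-0.5, -0.4, 0.1]
finger_gap: -0.0001
```

>>> drive_tool(
  rows=[
    [0,0,2,0,0,0,255],
    [0,0,4,0,0,0,255],
    [0,0,5.5,0,0,0,255],
    [0,0,5.5,0,0,0,255],
    [0,0,5.5,0,0,0,255],
  ],
)

```text
time: 5.3
tcp_pos: [0.565, -0.0748, 0.1531]
tool_rot: [-0.0, 0.997, -0.079, -0.0]
ft_force: [0.2, 0.0, 0.0]
finger_gap: -0.0001
```

```bash
python3 -c "
from st import *
goto(.04,0,.158)
for a in (1.08,.9,.7,.5,.3,.15,.05,0):
  x,z=.11*np.cos(a)-.004*np.sin(a)-.011, .06+.11*np.sin(a)+.004*np.cos(a)
  print(a,round(x*100,2),round(z*100,2))"
```

```text
t 5.3 tcp [ 0.565  -0.0748  0.1531] local [ 0.0007 -0.0006] F [0.21 0.02 0.02] gap -0.0001
toolx [ 0.988 -0.158 -0.001] restx [ 0.987 -0.159] toolz [-0.001  0.    -1.   ]
shift cm [ 3.93 -0.05 -0.49]
1.08 3.73 15.89
0.9 5.42 14.87
0.7 7.06 13.39
0.5 8.36 11.62
0.3 9.29 9.63
0.15 9.72 8.04
0.05 9.87 6.95
0 9.9 6.4
```

>>> drive_tool(
  rows=[
    [1.5,0,0,0,0,0,255],
    [2.8,0,0,0,0,0,255],
    [3.7,0,0,0,0,0,255],
    [4.6,0,0.3,0,0,0,255],
    [5.4,0,0.6,0,0,0,255],
  ],
)

```text
time: 5.72
tcp_pos: [0.6188, -0.0833, 0.1475]
tool_rot: [0.0, 0.997, -0.079, -0.0]
ft_force: [-4.2, 0.5, -0.3]
finger_gap: 0.0001
```

```bash
python3 -c "
from st import *
goto(.0706,0,.1339)
snap('top','top3.png');snap('scene','s3.png')
i=cv2.imread('pics/s3.png')[140:285,190:385]
cv2.imwrite('pics/s3z.png',cv2.resize(cv2.convertScaleAbs(i,alpha=1.8),None,fx=4,fy=4,interpolation=2))"
```

```text
t 5.7167 tcp [ 0.6188 -0.0833  0.1475] local [ 0.0552 -0.0004] F [-4.25  0.5  -0.27] gap 0.0001
toolx [ 0.988 -0.157 -0.001] restx [ 0.987 -0.159] toolz [-0.001 -0.    -1.   ]
shift cm [ 1.55 -0.04  1.36]
```

View pics/s3z.png

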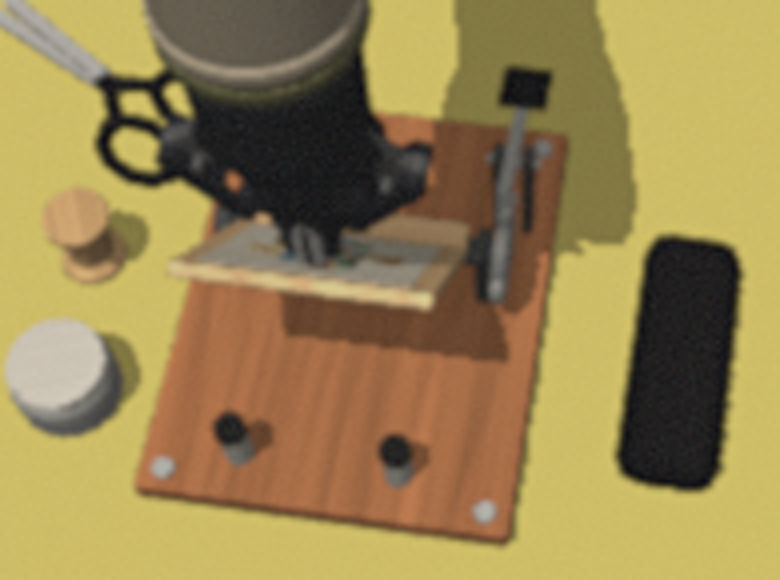

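The leaf is swinging down: its free edge is now at about (170-435,265-305), with the fingers midway across and about 4 N. The tab is still down. I'll continue along the arc.

>>> drive_tool(
  rows=[
    [0.8,0,0.7,0,0,0,255],
    [1.6,0,1.4,0,0,0,255],
    [2.2,0,2.2,0,0,0,255],
    [2.8,0,3.1,0,0,0,255],
    [3.3,0,4.1,0,0,0,255],
  ],
)

```text
time: 6.23
tcp_pos: [0.6525, -0.0887, 0.1059]
tool_rot: [0.0, 0.997, -0.079, 0.001]
ft_force: [1.2, -0.0, 3.9]
finger_gap: 0.0001
```

```bash
python3 -c "
from st import *
goto(.099,0,.064)"
```

```text
t 6.2333 tcp [ 0.6525 -0.0887  0.1059] local [ 0.0893 -0.0003] F [ 1.24 -0.01  3.86] gap 0.0001
toolx [ 0.987 -0.158  0.002] restx [ 0.987 -0.159] toolz [ 0.002 -0.    -1.   ]
shift cm [ 0.96 -0.03  4.19]
```

>>> drive_tool(
  rows=[
    [0.3,0,0.9,0,0,0,255],
    [0.6,0,1.8,0,0,0,255],
    [0.8,0,2.6,0,0,0,255],
    [0.9,0,3.3,0,0,0,255],
    [0.9,0,3.7,0,0,0,255],
  ],
)

```text
time: 6.65
tcp_pos: [0.6599, -0.0899, 0.0681]
tool_rot: [-0.0, 0.997, -0.079, -0.0]
ft_force: [2.2, 0.3, 2.4]
finger_gap: -0.0001
```

>>> drive_tool(
  rows=[
    [0,0,0.2,0,0,0,255],
    [0,0,0.4,0,0,0,255],
    [0,0,0.4,0,0,0,255],
  ],
)

```text
time: 6.9
tcp_pos: [0.6596, -0.0899, 0.065]
tool_rot: [0.0, 0.997, -0.079, -0.0]
ft_force: [-0.2, -0.1, -0.1]
finger_gap: 0.0001
```

>>> drive_tool(
  rows=[
    [0,0,0.1,0,0,0,255],
    [0,0,0.1,0,0,0,255],
    [0,0,0.1,0,0,0,255],
  ],
)

```text
time: 7.15
tcp_pos: [0.6595, -0.0899, 0.0642]
tool_rot: [0.0, 0.997, -0.079, -0.0]
ft_force: [-2.2, 0.6, 1.5]
finger_gap: 0.0
```

>>> drive_tool(
  rows=[
    [0,0,0.1,0,0,0,255],
    [0,0,0.2,0,0,0,255],
    [0,0,0.2,0,0,0,255],
    [0,0,0.2,0,0,0,255],
  ],
)

```text
time: 7.48
tcp_pos: [0.6597, -0.0898, 0.0639]
tool_rot: [0.0, 0.997, -0.079, -0.0]
ft_force: [-7.8, 0.8, 15.3]
finger_gap: 0.0002
```

The force is 15 N with z held at 0.064, so the leaf is on its feet. Retreating straight up.

>>> drive_tool(
  rows=[
    [0,0,-0.3,0,0,0,255],
    [0,0,-1,0,0,0,255],
    [0,0,-4,0,0,0,255],
    [0,0,-8,0,0,0,255],
    [0,0,-12,0,0,0,255],
  ],
)

```text
time: 7.9
tcp_pos: [0.6591, -0.0898, 0.1831]
tool_rot: [-0.0, 0.997, -0.079, -0.001]
ft_force: [1.7, -0.7, 0.4]
finger_gap: -0.0002
```

>>> drive_tool(
  rows=[
    [-4,0,-2,0,0,0,255],
    [-8,0,-4,0,0,0,255],
    [-12,0,-5,0,0,0,255],
    [-15,0,-5,0,0,0,255],
    [-18,0,-5,0,0,0,255],
  ],
)

```text
time: 8.32
tcp_pos: [0.4805, -0.061, 0.2332]
tool_rot: [0.0, 0.997, -0.079, 0.001]
ft_force: [0.1, 0.3, 0.2]
finger_gap: -0.0003
```

>>> drive_tool(
  rows=[
    [0,3,0,0,0,0,255],
    [0,6,0,0,0,0,255],
    [0,6,0,0,0,0,255],
  ],
)

```text
time: 8.57
tcp_pos: [0.4711, -0.1266, 0.2327]
tool_rot: [0.001, 0.997, -0.082, 0.0]
ft_force: [-1.2, -0.4, 0.1]
finger_gap: -0.0
```

```bash
python3 -c "
from st import *
show()
for n in ('scene','top'):
  snap(n,n+'4.png')
  i=cv2.imread('pics/'+n+'4.png'); i=i[140:285,190:385] if n=='scene' else i[130:280,265:465]
  cv2.imwrite('pics/'+n+'4z.png',cv2.resize(cv2.convertScaleAbs(i,alpha=1.8),None,fx=4,fy=4,interpolation=2))
for y in (.065,-.065):
  P=np.r_[R@[.14,y]+o,.064]; u=proj('scene',P); v=proj('top',P); print('pred flat edge zoom',(u-[190,140])*4,(v-[265,130])*4)"
```

```text
t 8.5667 tcp [ 0.4711 -0.1266  0.2327] local [-0.0838 -0.0666] F [-1.23 -0.36  0.07] gap -0.0
toolx [ 0.986 -0.164  0.   ] restx [ 0.987 -0.159] toolz [-0.    -0.003 -1.   ]
pred flat edge zoom [425.66313977 479.88995425] [331.57735698  59.02311774]
pred flat edge zoom [181.03345776 447.99678915] [547.20285388  96.18103411]
```

View pics/scene4z.png

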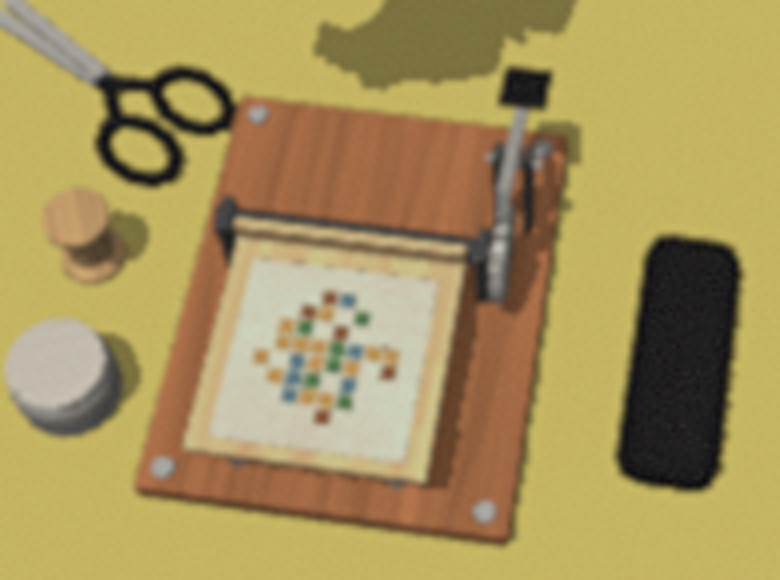

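View pics/top4z.png

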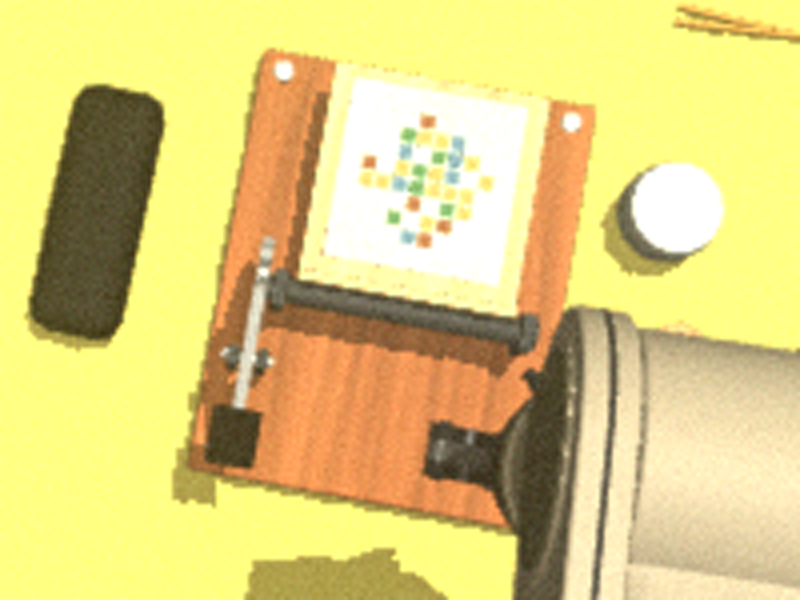

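The leaf's free edge is at (430,483) and (185,448) in the zoomed scene picture, against (426,480) and (181,448) predicted for flat. The tab at (525,88) is still down, the bystanders haven't moved and the arm is clear. Handing in.

```bash
python3 -c "
from h import *
s=r.read_state(); print(s['time'],abs(s['dq']).max(),s['ft_force']); r.sign_off()"
```

```text
8.6667 0.035697840883011374 [-0.63610496  1.05772212  0.20927234]
the job is handed in; nothing more can be done
```

I pressed the pawl down to its stop, pushed the leaf flat onto its feet and withdrew the arm. The job was handed in at about 8.7 s; `sign_off` gives no verdict.

- **Pawl:** I pressed the tab with the shut fingertips. The force climbed to 30 N at z ≈ 0.100 m, after about 12 mm of travel. It stayed down in the later pictures. I judged that from the images and the force; the joint angle itself was not readable.
- **Leaf:** I pushed the middle of the leaf's face down along its arc with about 4 N. At the end it held at z = 0.064 m under 15 N, which is where a flat leaf's upper face should be.
- **Last pictures:** The leaf's free edge was within about 1 pixel of where a flat leaf should appear. The spool, tin, case and scissors looked unmoved in the scene view. In the top view the arm hid the spool and scissors, so only the case and tin could be checked there.
- **Robot:** The tip was at z ≈ 0.23 m, touching nothing, with a wrist force of about 1 N.
- **Disagreements:** My first automatic colour mask for the tab in the top view caught only a 6-pixel fragment and put the tab 13 mm too high. I used the position read from the zoomed picture instead, and it matched the rest frame to under a pixel.

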